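# Hold the fitting length of copper tube in the pipe gap

### The arm

A 6-joint arm with a two-finger parallel gripper is mounted at the origin on the work surface. World frame = base frame: x ahead of the robot, y to its left, z up, the work surface at z = 0. Lengths are in m, angles in rad, forces in N, time in s.
With the tool pointing down it reaches from about 0.35 to 0.975 m from the base axis. Payload 17.4 kg.
Tool frame: the origin (TCP) lies midway between the tips of the shut fingers; the grasp point (between the pads) lies 19 mm behind it; x points along the fingers, y is the direction in which the jaws open and shut, and the axes are right-handed (so a half turn about x gives the same grasp; the last joint's range is limited). The gripper opens to 85 mm and grips with 20 to 120 N. Pads are 22 mm wide; open, the fingers measure 114 mm over their backs; the gripper's body (76 mm by 85 mm) begins 54 mm behind the grasp point. The pads swing forward as they close: fully open they stand 13 mm farther back than shut.
Start: joints at [1.255, 0.116, 1.442, -0, 1.584, -0.038], TCP at [0.185, 0.649, 0.231] pointing down, gripper open.
Joint ranges: [-2.83, 2.83], [-0.83, 2.19], [0.07, 2.5], [-1.14, 4.28], [0.01, 3], [-2.97, 2.97]. Speed limits (rad/s): [1.89, 1.89, 2.22, 3.14, 3.14, 3.14].

### API

Orientations are given as [roll, pitch, yaw] about the fixed x, y, z axes, in that order (R = Rz(yaw) Ry(pitch) Rx(roll)).
In Python, from station import observe, snapshot, sign_off, spot_in gives the robot as it stands. The module is installed in compiled form; this text tells all that it offers.
- The arm moves only by the shell command python3 -m inch 'ROWS' [OPENING]. ROWS is JSON, a list of rows, each a list of 6 numbers: the shift along the tool's x, y, z in cm, then the turn, a rotation vector about the tool's x, y, z in rad. A call has 1 to 5 rows; each row is the pose to reach, as a shift and turn from the pose commanded when the call began, along the tool's axes at that moment; what a row does not reach only later rows make up. A row lasts 1/12 s, in which the tool goes at most 41.7 mm and 7.16 degrees, less where a joint would pass 70% of its speed; a pose out of reach is approached as far as the arm can. A call with a gripper value outside its range is refused whole. OPENING is the opening, from 0 (shut) to 1 (fully open), set as the call begins (- or left out, the last holds). The fingers move at their own pace and stop on an object; the grip force is fixed at half the most. Time passes only in rows, so rows that repeat a pose let the fingers close. It gives the time, the measured TCP pose, the force and the opening at its end, in the units of the state.
- observe(): the state, without advancing time (a new reading comes with each control period).
- snapshot(name): name is "scene" or "top" or "wrist"; returns a dict with "image" (420x560x3 uint8, blue, green, red), "intrinsics" (3x3 intrinsics, pixels), "dist" ([k1, k2, p1, p2, k3] as OpenCV has them; the pictures are not rectified), "R" (3x3) and "t" (3): a world point X has camera coordinates R X + t. Camera axes: x right, y down, z forward; pixel columns grow to the right and rows downward; lengths in m; the calibration is good to about 2 mm. A picture is of the moment at which its call begins. There is no depth.
- sign_off(): hands the job in, once; it reports no verdict.
Trained networks look in the newest picture that a camera, given by its name, has taken for a name from the list of things; names that differ only in an ending like _2 or _b are one class to them, and where a whole thing is asked for, a point or a joint stands for the part that bears it (a point fixed in the world has none). Each returns a list of dicts, best first, with "p" (0 to 1); they miss things now and then, are a little off and sometimes report something else, mostly with a low value. They report only what shows in the picture. A call takes as long as a camera call.
- spot_in(camera, label): "xyz" ([x, y, z] in m, in world coordinates, good to about 4 mm: the middle of the surface that is visible of it).
The state is a dict: "time": time; "qpos": joint angles; "dq": joint speeds; "joint_efforts": joint torques, N m; "ee_pos": TCP position; "tool_rot": TCP orientation; "ft_force": force on the tool from outside, world axes, zero at the start; "wrist_torque": the same for the moment, N m; "grip_width": finger opening in m.
Only numpy, scipy, OpenCV 4.12 (cv2) and the standard library are available. Lean on these libraries where they do the work, as an engineer would, in place of code of your own. Each camera call takes 0.05 s, during which the arm holds its last target.

### The job

The pipe line on the stand is missing its middle length. Of the four copper tubes in the rack, take the one that is as thick as the two pipe ends and fills the gap between them with about a centimetre free at each end; lift it clear, carry it level, and hold it still in the gap, level, centred and in line with both pipe ends without touching them, as if for a fitter to join it. Leave the other tubes lying in the rack; the program finishes while the gripper is still holding the tube there.

Things in the scene. Friction and masses are not known exactly. Their poses are not given: they have to be found in the camera images.
- tube_b_center (a point): plain copper tube, 112 mm long, 22 mm outer diameter. This point is its centre (half-way along, on its axis); its x axis runs along the tube. It lies level in one of the rack's four places (which one varies), centre 61 mm above the table.
- tube_a_center (a point): plain copper tube, 84 mm long, 22 mm outer diameter. This point is its centre (half-way along, on its axis); its x axis runs along the tube. It lies level in one of the rack's four places (which one varies), centre 61 mm above the table.
- tube_c_center (a point): plain copper tube, 144 mm long, 22 mm outer diameter. This point is its centre (half-way along, on its axis); its x axis runs along the tube. It lies level in one of the rack's four places (which one varies), centre 61 mm above the table.
- tube_d_center (a point): plain copper tube, 112 mm long, 15 mm outer diameter. This point is its centre (half-way along, on its axis); its x axis runs along the tube. It lies level in one of the rack's four places (which one varies), centre 56 mm above the table.
- rack_middle (a point): fixed plywood rack, base 84 x 300 x 6 mm; this point: centre of its underside. Four places 75 mm apart along its y axis; tubes lie along its x axis, each on two open-topped steel V cradles 10 mm thick, centred 32 mm either side of the middle (54 mm free between them for fingers). Cradle bottoms 45 mm, tips 62 mm above the table.
- gap (a point): middle of the gap in the pipe line of the fixed stand, 140 mm above the table. Two level copper pipe ends, 22 mm thick, face each other along this point's x axis, end faces 65 mm either side of it (gap 130 mm). Behind each: a 27 mm coupling, then a clamp 40 mm wide, 155 mm high. Open from above; base plate 330 x 90 x 10 mm with two loose couplings 30 mm tall on it under the gap.

How it is judged:
On the way:
1. the fitting tube (112 mm long, 22 mm thick) is lifted clear of the rack in the gripper, level (height (world z) of tube_b_center above 0.1 m and contact force between tube_b and rack below 0.05 N and contact force between tube_b and the fingers above 1 N and angle between tube_b_center's own x axis and vertical between 1.4008 and 1.7408 rad), for 0.2 s.
At the end, for the whole second after the job is handed in: The 112 x 22 mm tube is held still by the fingers in the gap: centre within 8.5 mm of the middle along the pipes, 10 mm sideways and in height; within 0.10 rad of level and 0.12 rad of the pipe axis; not touching the stand. The other tubes are within 30 mm of where they lay (x of tube_b_center in the frame of gap between -0.0085 and 0.0085 m and y of tube_b_center in the frame of gap between -0.01 and 0.01 m and z of tube_b_center in the frame of gap between -0.01 and 0.01 m and angle between tube_b_center's own x axis and vertical between 1.4708 and 1.6708 rad and angle between the x axis of tube_b_center and the x axis of gap, either way round below 0.12 rad and contact force between tube_b and stand below 0.05 N and linear speed of tube_b below 0.02 m/s and angular speed of tube_b below 0.15 rad/s and contact force between tube_b and the fingers above 1 N and distance of each of tube_a_center, tube_c_center, tube_d_center from where it was at the start of the episode below 0.03 m); the arm keeps its last pose, push and grip.
It fails at once if the fitting tube is tipped more than about 20 degrees from level (angle between tube_b_center's own x axis and vertical below 1.2208 rad or angle between tube_b_center's own x axis and vertical above 1.9208 rad).
It fails at once if another tube is taken or knocked from its place (moved more than 50 mm) (distance of any of tube_a_center, tube_c_center, tube_d_center from where it was at the start of the episode above 0.05 m).
It also fails if it takes over 51 s, if anything falls off the work surface, if the arm or the gripper's body presses on something with over 40 N, if the wrist force passes 120 N, or if a joint passes its speed limit or range.

## Working session

There is one attempt and no reset: what is moved stays moved. The work goes in short steps, Python scripts to look and compute and a shell command to move; the robot and the scene stay as the last step left them, time stands still between calls to the robot, and variables do not carry over. Pictures are saved under pics/ and viewed, and the job is handed in when it is done.

```bash
mkdir -p pics; python3 - <<'E'
from station import *
import cv2
s=observe();print({k:s[k] for k in('time','ee_pos','tool_rot','grip_width')})
for c in("scene","top","wrist"):
    d=snapshot(c);cv2.imwrite(f"pics/{c}0.png",d["image"])
    for l in("tube_b_center","rack_middle","gap"):
        try:print(c,l,[(round(r["p"],2),[round(float(v),3) for v in r["xyz"]]) for r in spot_in(c,l)])
        except Exception as e:print(c,l,e)
E
```

```text
{'time': 0.0, 'ee_pos': array([0.18502423, 0.64892941, 0.23056213]), 'tool_rot': array([-1.58985148,  1.56961743, -1.86762282]), 'grip_width': 0.08539696189512044}
scene tube_b_center [(0.69, [0.55, 0.219, 0.069])]
scene rack_middle [(0.57, [0.549, 0.193, 0.021]), (0.43, [0.549, 0.219, 0.071])]
scene gap [(0.76, [0.607, -0.252, 0.041])]
top tube_b_center [(0.59, [0.542, 0.22, 0.069])]
top rack_middle [(0.63, [0.53, 0.184, 0.006])]
top gap [(0.95, [0.571, -0.25, 0.009]), (0.53, [0.522, 0.145, 0.066])]
wrist tube_b_center []
wrist rack_middle []
wrist gap []
```

View pics/top0.png

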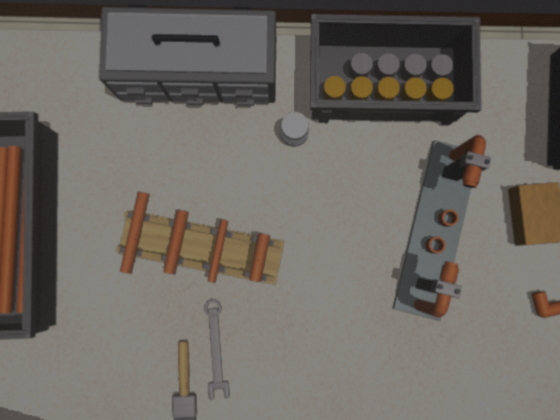

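View pics/scene0.png

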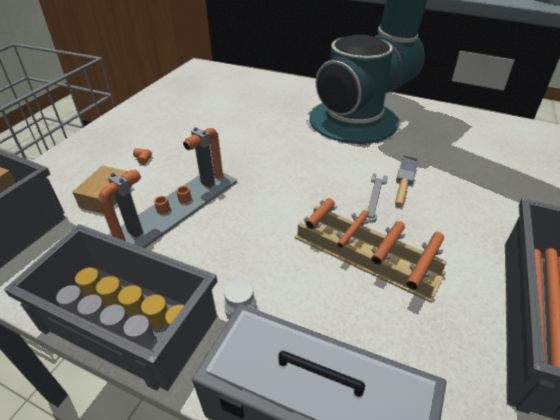

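```bash
python3 - <<'E'
from station import *
import cv2,numpy as np
d=snapshot("top");im=d["image"]
a=cv2.resize(im[180:295,110:295],None,fx=4,fy=4,interpolation=cv2.INTER_CUBIC)
b=cv2.resize(im[125:325,385:505],None,fx=3,fy=3,interpolation=cv2.INTER_CUBIC)
cv2.imwrite("pics/a.png",a);cv2.imwrite("pics/b.png",b)
s=snapshot("scene");cv2.imwrite("pics/c.png",cv2.resize(s["image"][120:250,90:250],None,fx=4,fy=4,interpolation=cv2.INTER_CUBIC))
K,D,R,t=[np.array(d[k]) for k in("intrinsics","dist","R","t")]
print("cam",-R.T@t, K[0,0])
hsv=cv2.cvtColor(im,cv2.COLOR_BGR2HSV)
m=((hsv[...,0]<11)&(hsv[...,1]>140)&(hsv[...,2]>60)).astype(np.uint8)
n,lab,st,ce=cv2.connectedComponentsWithStats(m)
def w(p,z):
    p=cv2.undistortPoints(np.float32([[p]]),K,D)[0,0];r=R.T@np.array([p[0],p[1],1]);c=-R.T@t
    return c+r*(z-c[2])/r[2]
for i in range(1,n):
    if st[i,4]<60: continue
    (rc,sz,an)=cv2.minAreaRect(np.argwhere(lab==i)[:,::-1].astype(np.float32))
    bx=cv2.boxPoints((rc,sz,an)); e=sorted([(np.linalg.norm(bx[j]-bx[(j+1)%4]),j) for j in range(4)])
    z=.14 if rc[0]>400 else .061
    mids=[(bx[j]+bx[(j+1)%4])/2 for _,j in e[:2]]
    A,B=w(mids[0],z),w(mids[1],z)
    print(st[i],np.round(rc,1),np.round(sz,1),"c",np.round(w(rc,z),4),"L",round(float(np.linalg.norm(A-B)),4),"ang",round(float(np.arctan2(*(A-B)[1::-1])),3))
E
```

```text
cam [0.50553766 0.03860959 1.01181612] 534.6248184244394
[472 136  13  18 171] [478.3 144.3] [11.9 16. ] c [ 0.704  -0.2909  0.14  ] L 0.0273 ang -0.259
[   0  147   20  166 1974] [  9.5 229.5] [ 19. 165.] c [0.5563 0.5129 0.061 ] L 0.2908 ang 0.058
[464 166  17  21 261] [471.5 175.4] [14.3 19.9] c [ 0.6516 -0.2786  0.14  ] L 0.0336 ang -0.26
[122 193  25  79 642] [133.8 232.2] [ 9.2 79.6] c [0.5543 0.296  0.061 ] L 0.14 ang -0.2
[165 211  22  62 540] [175.5 241.6] [10.  61.7] c [0.5385 0.222  0.061 ] L 0.1086 ang -0.2
[209 221  18  60 286] [217.4 250.2] [ 6.3 60.2] c [0.5243 0.1477 0.061 ] L 0.1061 ang -0.179
[ 17 228   6  84 214] [ 20.9 269.5] [ 3.6 83.1] c [0.4865 0.4892 0.061 ] L 0.1442 ang 0.005
[251 235  18  46 307] [259.1 257.2] [ 9.7 45.5] c [0.5127 0.0738 0.061 ] L 0.0803 ang 2.947
[442 263  10  18 124] [446.6 271.2] [ 7.7 17.9] c [ 0.4931 -0.2348  0.14  ] L 0.0292 ang -0.235
[533 293  27  24 303] [547.  302.9] [24.5 23.8] c [ 0.4439 -0.3977  0.14  ] L 0.039 ang 0.218
[435 295  15  21 174] [441.6 305.4] [10.7 20.9] c [ 0.4379 -0.2259  0.14  ] L 0.0336 ang -0.262
```

View pics/a.png

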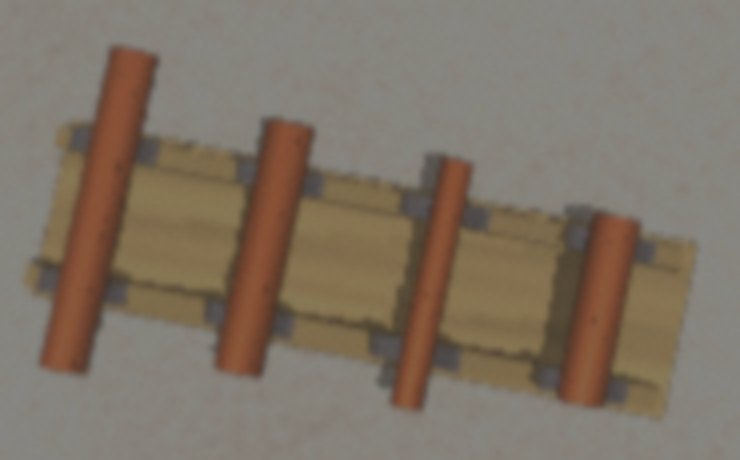

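View pics/b.png

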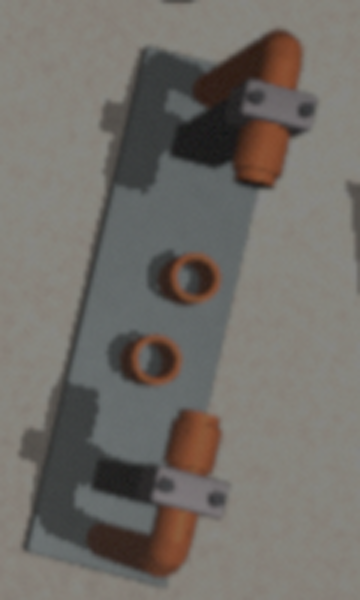

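View pics/c.png

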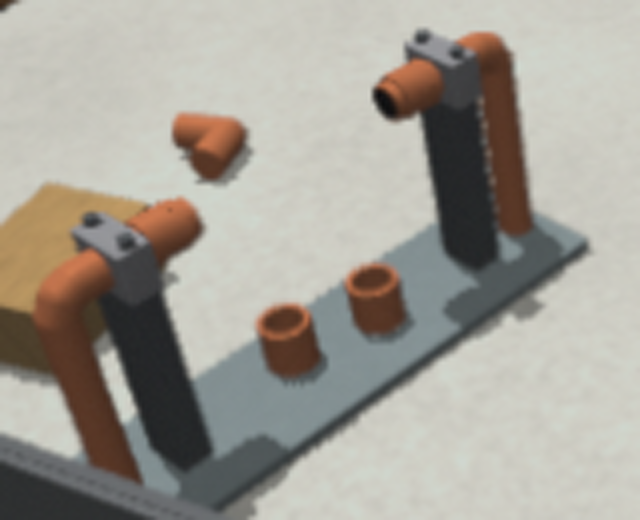

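```bash
cat > h.py <<'E'
from station import *
import cv2,numpy as np
def cam(d): return [np.array(d[k],float) for k in("intrinsics","dist","R","t")]
def proj(P,c):
    K,D,R,t=c; return cv2.projectPoints(np.float64(P).reshape(-1,1,3),cv2.Rodrigues(R)[0],t,K,D)[0][:,0]
def w(p,z,c):
    K,D,R,t=c;p=cv2.undistortPoints(np.float64([[p]]),K,D)[0,0];r=R.T@np.array([p[0],p[1],1]);o=-R.T@t
    return o+r*(z-o[2])/r[2]
def cyl(g,yaw,x0,x1,r=.011,n=40):
    a=np.linspace(0,2*np.pi,n); u=np.array([np.cos(yaw),np.sin(yaw),0]);v=np.array([-u[1],u[0],0])
    return [np.array(g)+u*x+r*(np.cos(a)[:,None]*v+np.sin(a)[:,None]*np.array([0,0,1])) for x in(x0,x1)]
def overlay(d,items,box,f,fn):
    c=cam(d);x0,y0,x1,y1=box
    im=cv2.resize(d["image"][y0:y1,x0:x1],None,fx=f,fy=f,interpolation=cv2.INTER_CUBIC)
    for (g,yaw,a,b,r,col) in items:
        for ring in cyl(g,yaw,a,b,r):
            q=(proj(ring,c)-[x0,y0]+.5)*f-.5
            cv2.polylines(im,[q.round().astype(int)],True,col,1)
    cv2.imwrite(fn,im)
E
python3 - <<'E'
from h import *
d=snapshot("top");c=cam(d);s=snapshot("scene")
print(w((470.3,184.3),.14,c), w((452,262.3),.151,c), w((451.8,263.3),.14,c), w((471.5,175.4),.14,c))
y=-.24;u=np.array([np.cos(y),np.sin(y),0])
g=w((470.3,184.3),.14,c)-.065*u;print(g)
it=[(g,y,-.065,-.085,.011,(0,255,0)),(g,y,.065,.085,.011,(255,255,0))]
overlay(d,it,(405,125,505,325),3,"pics/o1.png")
overlay(s,it,(90,120,250,250),5,"pics/o2.png")
E
```

```text
[ 0.63661813 -0.27629672  0.14      ] [ 0.50764034 -0.24032197  0.151     ] [ 0.50603752 -0.24353247  0.14      ] [ 0.6515333  -0.27856415  0.14      ]
[ 0.57348117 -0.26084605  0.14      ]
```

View pics/o1.png

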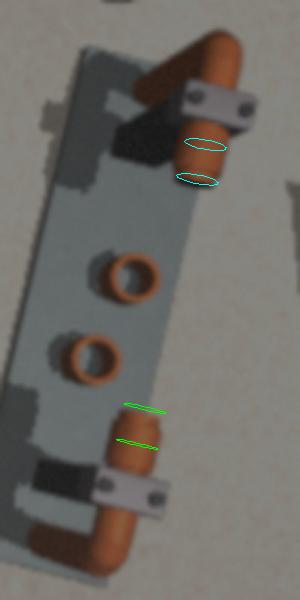

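View pics/o2.png

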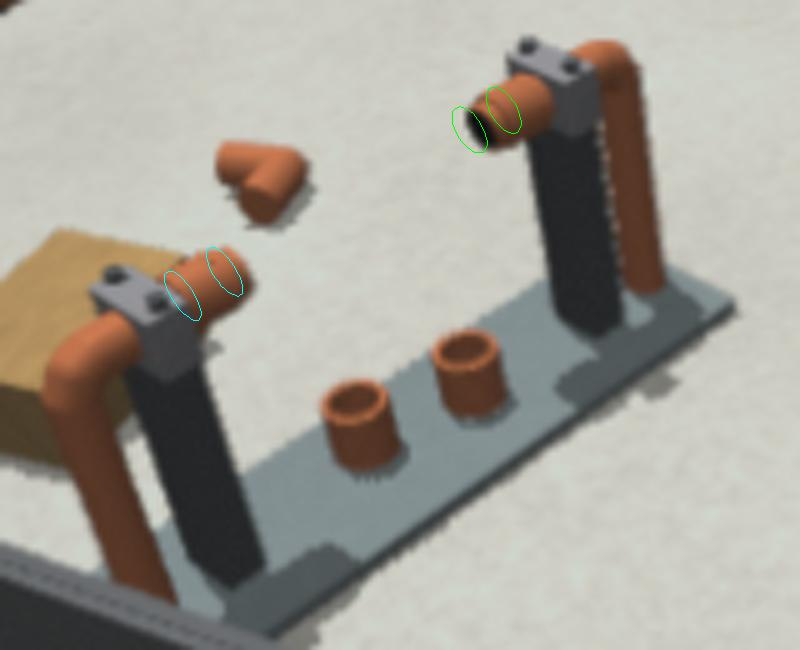

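```bash
python3 - <<'E'
from h import *
from scipy.optimize import least_squares
d=snapshot("top");c=cam(d);s=snapshot("scene");cs=cam(s)
print("scenecam",-cs[2].T@cs[3],cs[0][0,0])
T=np.array([[197,181.5],[140,411.5]])/3+[405,125];S=np.array([[235,274],[481,128]])/5+[90,120]
def pts(p):
    u=np.array([np.cos(p[3]),np.sin(p[3]),0]);return np.array([p[:3]+.065*u,p[:3]-.065*u])
f=lambda p:np.r_[(proj(pts(p),c)-T).ravel(),(proj(pts(p),cs)-S).ravel(),(p[2]-.14)/.001]
r=least_squares(f,[.573,-.26,.14,-.24],x_scale=[.01,.01,.01,.1]);print(r.x.round(4),r.fun.round(2))
g=r.x[:3];y=r.x[3]
it=[(g,y,-.065,-.085,.011,(0,255,0)),(g,y,.065,.085,.011,(255,255,0))]
b=np.array([.538,.2215,.061]);it2=[(b,-.2,-.056,.056,.011,(0,255,0))]
A=[]
overlay(d,it,(405,125,505,325),3,"pics/o1.png")
overlay(s,it,(90,120,250,250),5,"pics/o2.png")
overlay(d,it2,(110,180,295,295),4,"pics/o3.png")
overlay(s,it2,(290,180,450,300),5,"pics/o4.png")
a,bb,cc,dd=[cv2.imread(f"pics/o{i}.png") for i in(1,2,3,4)]
m=np.zeros((600,800,3),np.uint8)
m[:600,:300]=a;m[:330,300:800]=cv2.resize(bb,(500,406))[:330];m[330:600,300:735]=cv2.resize(cc,(435,270))
cv2.imwrite("pics/m.png",m)
E
```

```text
scenecam [1.11032633 0.257041   0.61326203] 405.2043446835024
[ 0.5709 -0.2588  0.1396 -0.2529] [-1.17  0.49 -0.57 -0.07 -1.16 -1.39 -1.06 -0.17 -0.44]
```

View pics/m.png

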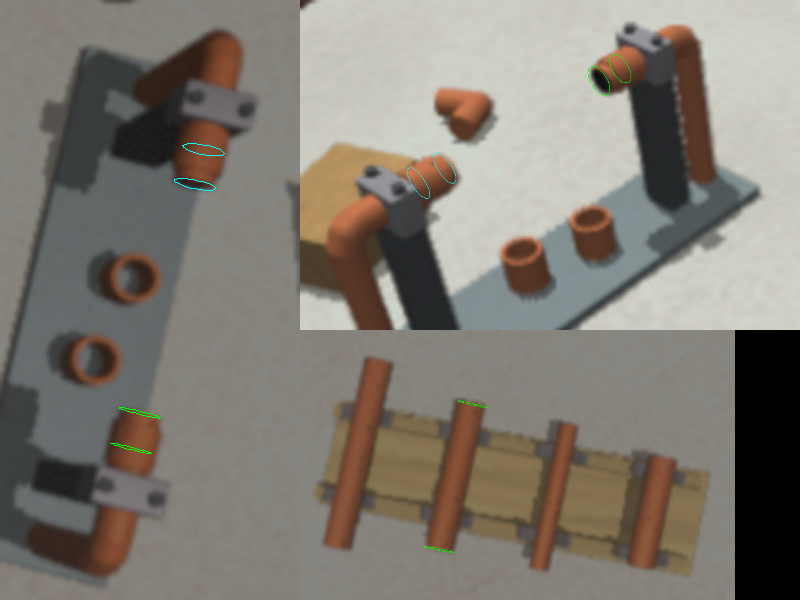

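View pics/o4.png

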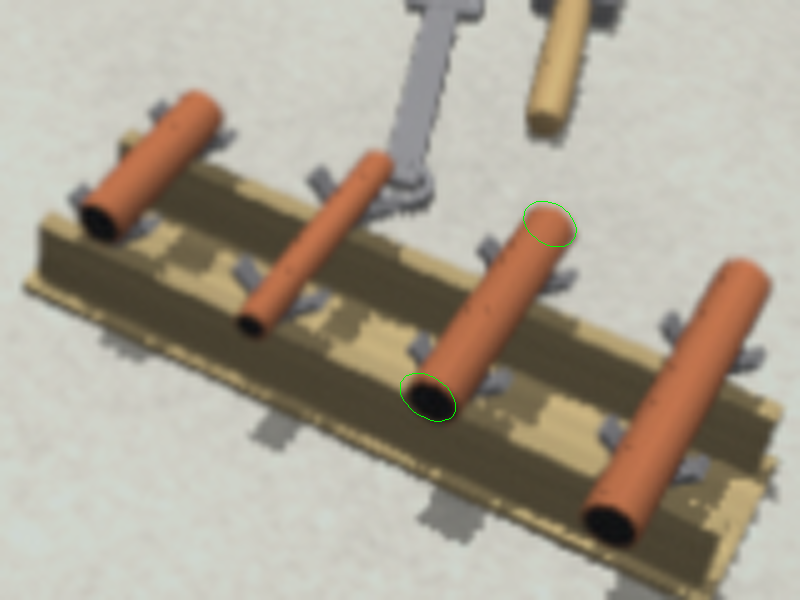

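View pics/o3.png

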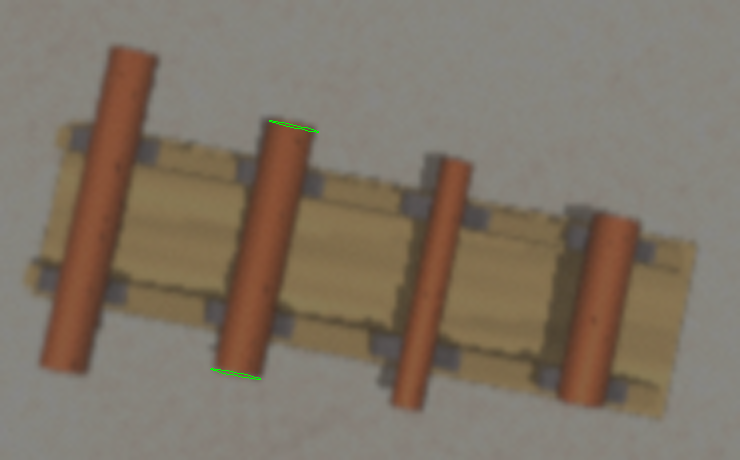

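```bash
cat > go.py <<'E'
import sys
from h import *
from scipy.spatial.transform import Rotation as Ro
def row(p,yaw,s=None):
    """target TCP p, tool down, tool y perpendicular to tube of given yaw (either of two half turns, nearest)"""
    s=s or observe();R0=Ro.from_euler('xyz',s['tool_rot']);best=None
    for k in(0,np.pi):
        x=[0,0,-1.];y=[-np.sin(yaw+k),np.cos(yaw+k),0];z=np.cross(x,y)
        R1=Ro.from_matrix(np.array([x,y,z]).T);rv=(R0.inv()*R1).as_rotvec()
        if best is None or np.linalg.norm(rv)<np.linalg.norm(best):best=rv
    return (R0.inv().apply(np.array(p)-s['ee_pos'])*100).round(2),best.round(3),np.round(s['ee_pos'],4),s['qpos'].round(2)
if __name__=="__main__":
    a=list(map(float,sys.argv[1:]));print(*row(a[:3],a[3]))
    print(Ro.from_euler('xyz',observe()['tool_rot']).as_matrix().round(2).tolist())
E
python3 go.py .538 .2215 .20 -.19
```

```text
[  3.13 -31.45  45.66] [-0.088 -0.     0.   ] [0.1851 0.6491 0.2313] [ 1.26  0.12  1.44  0.    1.58 -0.04]
[[-0.0, 0.27, 0.96], [0.0, 0.96, -0.27], [-1.0, -0.0, -0.0]]
```

```bash
python3 -m inch '[[0,-2,3,0,0,0],[0,-4.2,6.2,0,0,0],[0,-6.4,9.4,0,0,0],[0,-8.6,12.6,0,0,0],[0,-10.8,15.8,0,0,0]]' 0.65; python3 -m inch '[[0,-2.2,3.2,0,0,0],[0,-4.4,6.4,0,0,0],[0,-6.6,9.6,-0.04,0,0],[0,-8.8,12.8,-0.08,0,0],[0,-11,16,-0.088,0,0]]'; python3 go.py .538 .2215 .20 -.19
```

```text
time: 1.32
ee_pos: [0.3082, 0.5004, 0.2314]
tool_rot: [0.996, 1.571, 0.718]
ft_force: [0.7, 1.7, -0.4]
grip_width: 0.0552
time: 1.73
ee_pos: [0.432, 0.3506, 0.2316]
tool_rot: [0.832, 1.57, 0.645]
ft_force: [0.4, -0.1, -0.1]
grip_width: 0.0554
[  3.16 -10.71  12.82] [ 0.003  0.    -0.   ] [0.432  0.3506 0.2316] [ 0.64 -0.14  1.7   0.    1.59 -0.75]
[[0.0, 0.19, 0.98], [0.0, 0.98, -0.19], [-1.0, 0.0, 0.0]]
```

```bash
python3 -m inch '[[0.6,-2.4,2.9,0,0,0],[1.2,-4.8,5.8,0,0,0],[1.8,-7.2,8.7,0,0,0],[2.5,-9.5,11.4,0,0,0],[3.1,-10.7,12.8,0,0,0]]'; python3 -m inch '[[0,0,0,0,0,0],[0,0,0,0,0,0]]'; python3 go.py .538 .2215 .042 -.19; python3 - <<'E'
from h import *
d=snapshot("wrist");cv2.imwrite("pics/w1.png",d["image"])
c=cam(d);print(-c[2].T@c[3])
for r in spot_in("wrist","tube_b_center"):print(r)
overlay(d,[((.538,.2215,.061),-.19,-.056,.056,.011,(0,255,0))],(0,0,560,420),1.4,"pics/w1o.png")
E
```

```text
time: 2.15
ee_pos: [0.5384, 0.2201, 0.1999]
tool_rot: [-0.757, 1.57, -0.949]
ft_force: [-0.1, -0.0, -1.3]
grip_width: 0.0552
time: 2.32
ee_pos: [0.537, 0.2222, 0.1999]
tool_rot: [-2.728, 1.57, -2.92]
ft_force: [0.3, 1.1, 0.6]
grip_width: 0.0553
[15.79 -0.05  0.13] [-0.002 -0.001  0.   ] [0.537  0.2222 0.1999] [ 0.35 -0.08  1.69  0.    1.53 -1.03]
[[-0.0, 0.19, 0.98], [-0.0, 0.98, -0.19], [-1.0, -0.0, -0.0]]
[0.45801268 0.23759546 0.34301796]
{'xyz': [0.5284, 0.2228, 0.0722], 'p': 0.73}
```

View pics/w1o.png

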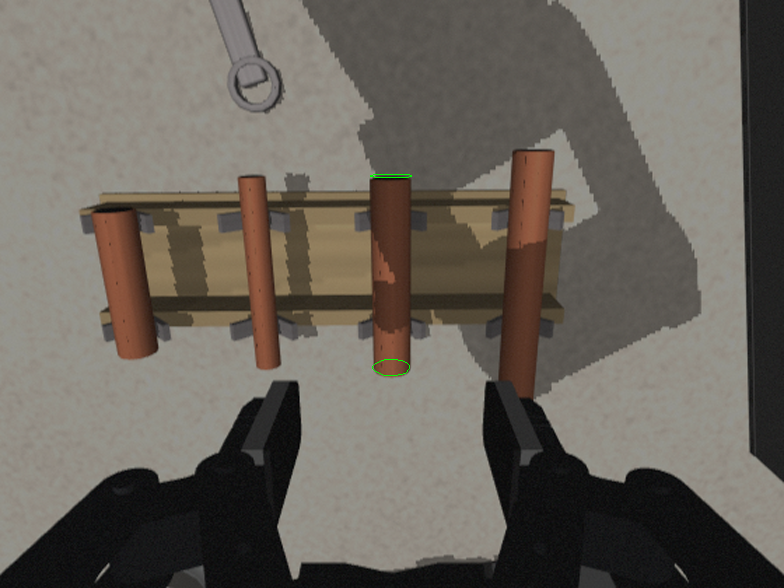

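```bash
python3 -m inch '[[3,0,0.1,0,0,0],[6,0,0.1,0,0,0],[9,0,0.1,0,0,0],[12,0,0.1,0,0,0],[14,0,0.1,0,0,0]]'; python3 -m inch '[[0.8,0,0,0,0,0],[1.6,0,0,0,0,0],[1.8,0,0,0,0,0],[1.8,0,0,0,0,0],[1.8,0,0,0,0,0]]'; python3 go.py .538 .2215 .042 -.19
```

```text
time: 2.83
ee_pos: [0.5363, 0.2237, 0.0579]
tool_rot: [-2.681, 1.569, -2.869]
ft_force: [0.5, -0.0, -0.8]
grip_width: 0.0552
time: 3.25
ee_pos: [0.5382, 0.2233, 0.0437]
tool_rot: [0.558, 1.569, 0.368]
ft_force: [-0.7, 0.6, -1.0]
grip_width: 0.0558
[ 0.17 -0.18  0.01] [ 0.     0.002 -0.001] [0.5382 0.2233 0.0437] [ 0.35  0.03  1.84  0.    1.26 -1.03]
[[0.0, 0.19, 0.98], [0.0, 0.98, -0.19], [-1.0, 0.0, 0.0]]
```

```bash
python3 -m inch '[[0.1,-0.15,0,0,0,0],[0.1,-0.15,0,0,0,0],[0.1,-0.15,0,0,0,0],[0.1,-0.15,0,0,0,0],[0.1,-0.15,0,0,0,0]]' 0;python3 -m inch '[[0,0,0,0,0,0],[0,0,0,0,0,0],[0,0,0,0,0,0],[0,0,0,0,0,0],[0,0,0,0,0,0]]'; python3 -m inch '[[0,0,0,0,0,0],[0,0,0,0,0,0],[0,0,0,0,0,0]]'; python3 - <<'E'
from h import *
d=snapshot("wrist");cv2.imwrite("pics/w2.png",d["image"])
E
```

```text
time: 3.67
ee_pos: [0.5376, 0.2215, 0.042]
tool_rot: [0.624, 1.57, 0.434]
ft_force: [-1.6, -0.8, 6.5]
grip_width: 0.0203
time: 4.08
ee_pos: [0.5377, 0.2215, 0.042]
tool_rot: [0.576, 1.57, 0.386]
ft_force: [-1.3, -0.7, 6.6]
grip_width: 0.0198
time: 4.33
ee_pos: [0.5377, 0.2215, 0.042]
tool_rot: [0.533, 1.57, 0.343]
ft_force: [-2.1, -0.6, 6.4]
grip_width: 0.0201
```

View pics/w2.png

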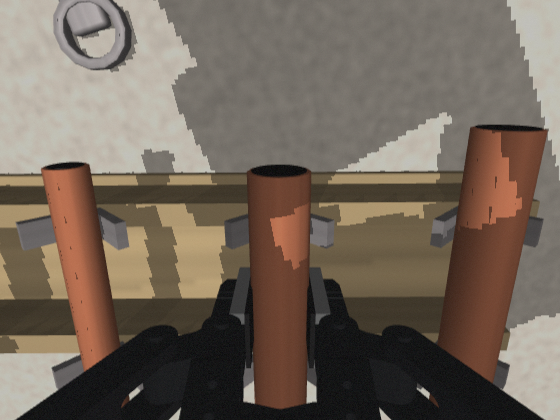

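The wrist view shows the fingers closed on the tube at around column 280, rows 270–370, between the cradles. The grip width is 20 mm. Next I lift it.

```bash
python3 -m inch '[[-1,0,0,0,0,0],[-2.5,0,0,0,0,0],[-4.5,0,0,0,0,0],[-6.5,0,0,0,0,0],[-8.5,0,0,0,0,0]]';python3 -m inch '[[-2,0,0,0,0,0],[-4,0,0,0,0,0],[-6,0,0,0,0,0],[-8,0,0,0,0,0],[-9,0,0,0,0,0]]'; python3 -m inch '[[0,0,0,0,0,0],[0,0,0,0,0,0],[0,0,0,0,0,0]]'; python3 - <<'E'
from h import *
s=observe();print(s['ee_pos'],s['grip_width'])
p=s['ee_pos']+[0,0,.019]
w_=snapshot("wrist")
overlay(w_,[(p,-.19,-.056,.056,.011,(0,255,0))],(60,100,480,420),1.8,"pics/w3.png")
E
python3 go.py .572 -.2595 .221 -.253
```

```text
time: 4.8
ee_pos: [0.5372, 0.2213, 0.1278]
tool_rot: [-2.012, 1.571, -2.202]
ft_force: [0.6, 0.9, -0.4]
grip_width: 0.0205
time: 5.22
ee_pos: [0.5377, 0.2215, 0.2195]
tool_rot: [0.527, 1.568, 0.337]
ft_force: [0.4, 0.3, -0.5]
grip_width: 0.0203
time: 5.47
ee_pos: [0.537, 0.2212, 0.2149]
tool_rot: [-2.595, 1.569, -2.785]
ft_force: [0.6, -0.1, -1.1]
grip_width: 0.02
[0.53697061 0.22124473 0.21489456] 0.01995153777511546
[ -0.6  -46.55  12.51] [ 0.063 -0.002  0.001] [0.537  0.2212 0.2148] [ 0.35 -0.08  1.67 -0.    1.56 -1.03]
[[-0.0, 0.19, 0.98], [-0.0, 0.98, -0.19], [-1.0, -0.0, -0.0]]
```

View pics/w3.png

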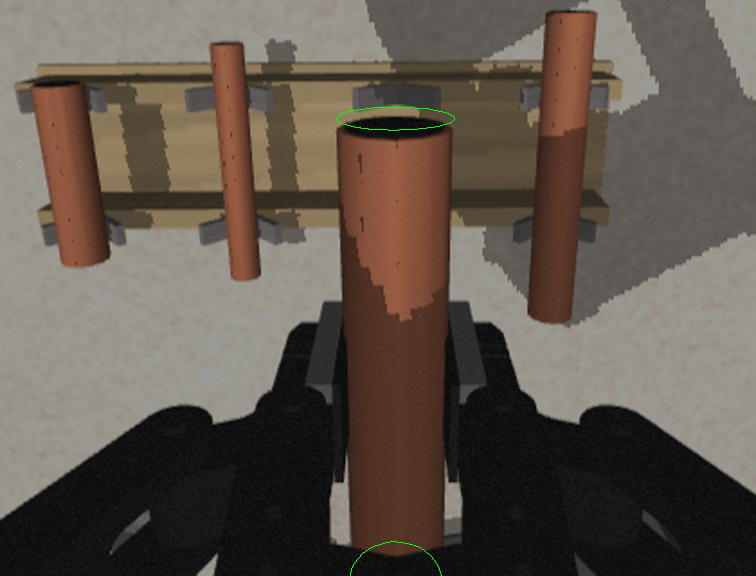

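The rim is at the same pixel and width relative to the hand before and after the lift: (279,171) and 62 px, then (279,172) and 63 px. So the tube hasn't slipped. Now I carry it to a point above the gap.

```bash
python3 -m inch '[[0,-1.5,0.4,0,0,0],[0,-4,1,0,0,0],[0,-7,1.8,0,0,0],[0,-10.5,2.8,0,0,0],[0,-14,3.7,0,0,0]]';python3 -m inch '[[0,-3.6,1,0,0,0],[0,-7.2,2,0.02,0,0],[0,-10.8,3,0.04,0,0],[0,-14.4,4,0.06,0,0],[0,-18,5,0.063,0,0]]'; python3 go.py .572 -.2595 .221 -.253
```

```text
time: 5.93
ee_pos: [0.5468, 0.0757, 0.215]
tool_rot: [-2.822, 1.569, -3.01]
ft_force: [0.2, 0.5, -0.9]
grip_width: 0.0205
time: 6.35
ee_pos: [0.5619, -0.1111, 0.2152]
tool_rot: [-3.118, 1.569, 2.911]
ft_force: [0.4, 0.3, -0.1]
grip_width: 0.0202
[ -0.59 -14.11   4.71] [-0.001 -0.001  0.   ] [ 0.5619 -0.1111  0.2152] [-0.24 -0.1   1.69 -0.    1.56 -1.56]
[[-0.0, 0.25, 0.97], [0.0, 0.97, -0.25], [-1.0, -0.0, -0.0]]
```

```bash
python3 -m inch '[[0,-3.2,1,0,0,0],[0,-6.5,2,0,0,0],[0,-9.5,3,0,0,0],[0,-12.2,4,0,0,0],[0,-14.1,4.7,0,0,0]]';python3 -m inch '[[0,0,0,0,0,0],[0,0,0,0,0,0],[0,0,0,0,0,0],[0,0,0,0,0,0]]'; python3 go.py .572 -.2595 .121 -.253; cat > look.py <<'E'
from h import *
import sys
from scipy.spatial.transform import Rotation as Ro
n=sys.argv[1]
s=observe();M=Ro.from_euler('xyz',s['tool_rot']).as_matrix();z=M[:,2];y=np.arctan2(z[1],z[0])
p=s['ee_pos']-.019*M[:,0];print(p.round(4),round(y,3))
g=np.array([.572,-.2595,.14]);gy=-.253
it=[(p,y,-.056,.056,.011,(0,255,0)),(g,gy,-.065,-.085,.011,(255,0,255)),(g,gy,.065,.085,.011,(255,255,0))]
t=snapshot("top");overlay(t,it,(405,125,505,325),3,f"pics/t{n}.png")
q=snapshot("scene");overlay(q,it,(90,100,250,220),5,f"pics/s{n}.png")
w_=snapshot("wrist");overlay(w_,it,(0,0,560,420),1.4,f"pics/w{n}.png")
E
python3 look.py g1
```

```text
time: 6.77
ee_pos: [0.5721, -0.2599, 0.2147]
tool_rot: [3.095, 1.569, 2.841]
ft_force: [0.6, 1.0, -0.7]
grip_width: 0.0206
time: 7.1
ee_pos: [0.5726, -0.2567, 0.2159]
tool_rot: [2.732, 1.57, 2.48]
ft_force: [0.5, -0.1, 0.0]
grip_width: 0.0202
[ 9.49 -0.29  0.02] [ 0.001 -0.001 -0.   ] [ 0.5726 -0.2567  0.2159] [-0.46  0.02  1.57  0.    1.55 -1.78]
[[-0.0, 0.25, 0.97], [0.0, 0.97, -0.25], [-1.0, 0.0, -0.0]]
[ 0.5726 -0.2567  0.2349] -0.252
```

View pics/tg1.png

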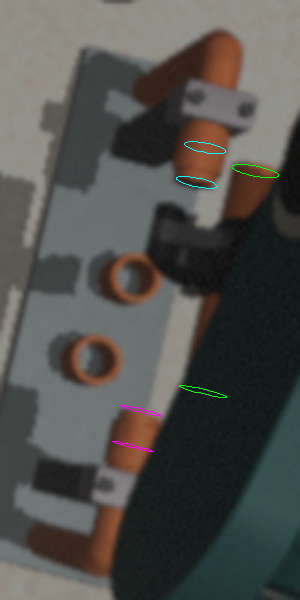

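View pics/sg1.png

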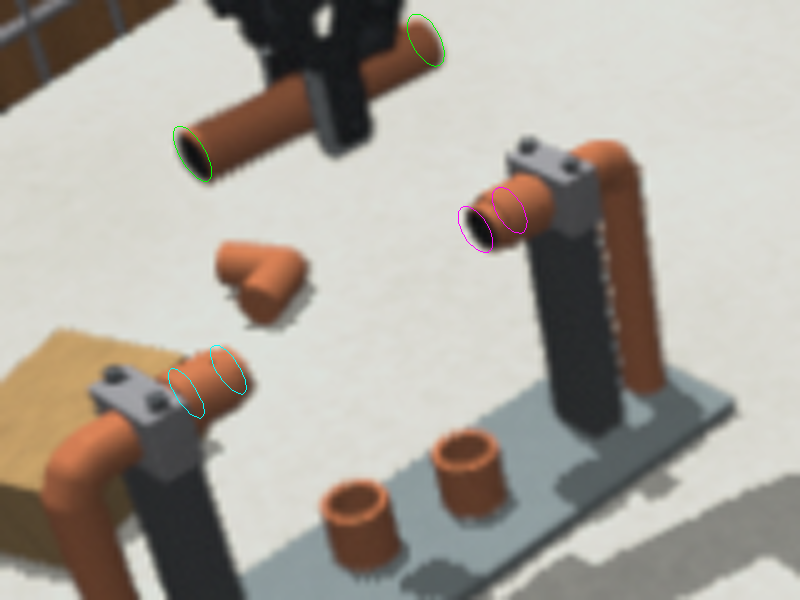

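View pics/wg1.png

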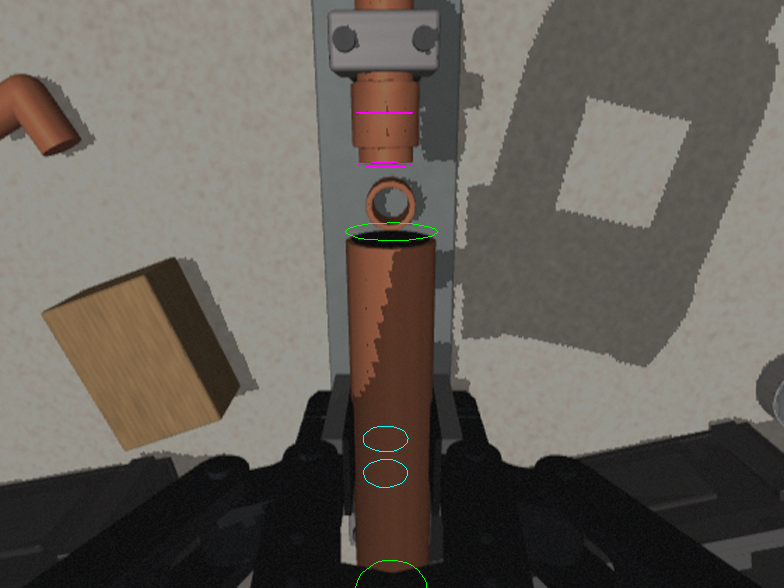

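```bash
python3 -m inch '[[1,-0.1,-0.1,0,0,0],[2,-0.2,-0.2,0,0,0],[3.5,-0.25,-0.2,0,0,0],[4.5,-0.25,-0.2,0,0,0],[5,-0.25,-0.2,0,0,0]]';python3 -m inch '[[0,0,0,0,0,0],[0,0,0,0,0,0],[0,0,0,0,0,0],[0,0,0,0,0,0]]'; python3 go.py .570 -.259 .121 -.253; python3 look.py g2
```

```text
time: 7.67
ee_pos: [0.5693, -0.2591, 0.1633]
tool_rot: [2.921, 1.568, 2.668]
ft_force: [-0.6, -0.5, -0.2]
grip_width: 0.0206
time: 8.0
ee_pos: [0.5704, -0.2596, 0.167]
tool_rot: [-0.237, 1.57, -0.49]
ft_force: [0.2, -0.8, -0.0]
grip_width: 0.0204
[ 4.6   0.05 -0.06] [0.    0.001 0.   ] [ 0.5704 -0.2596  0.167 ] [-0.47  0.04  1.63 -0.    1.47 -1.79]
[[0.0, 0.25, 0.97], [-0.0, 0.97, -0.25], [-1.0, -0.0, 0.0]]
[ 0.5704 -0.2596  0.186 ] -0.253
```

View pics/wg2.png

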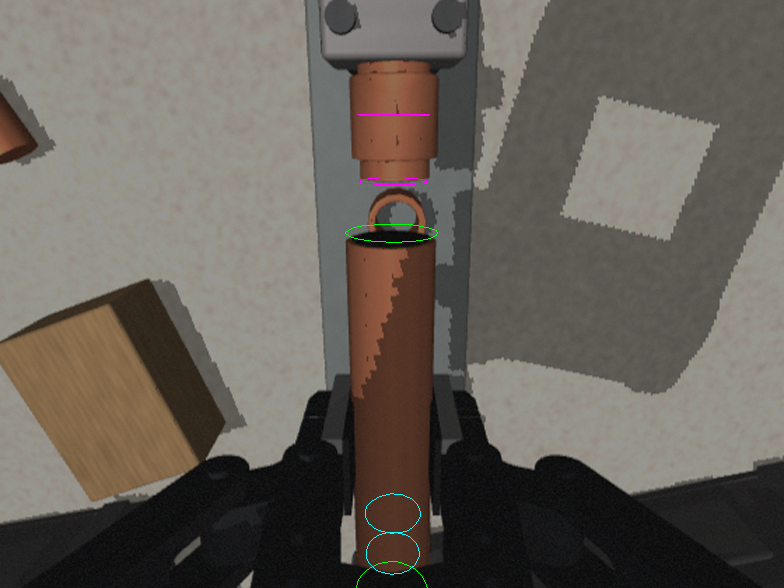

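View pics/sg2.png

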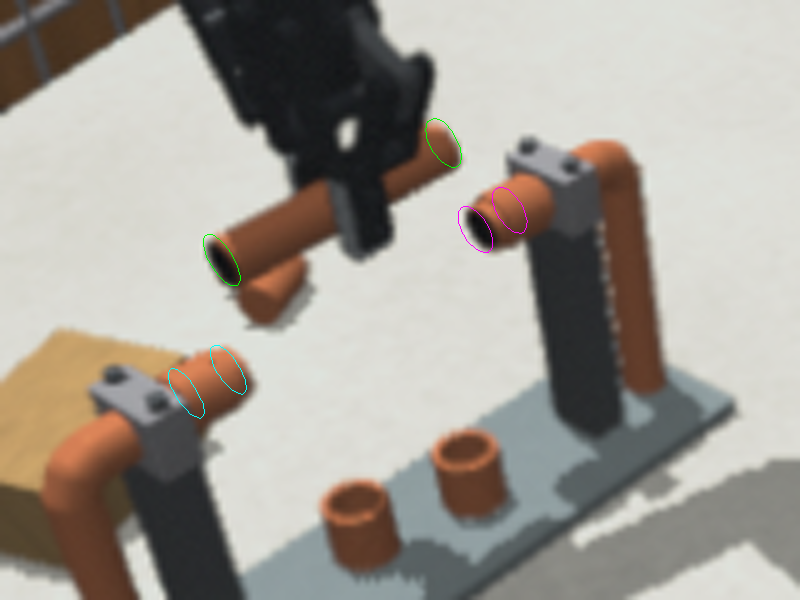

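View pics/tg2.png

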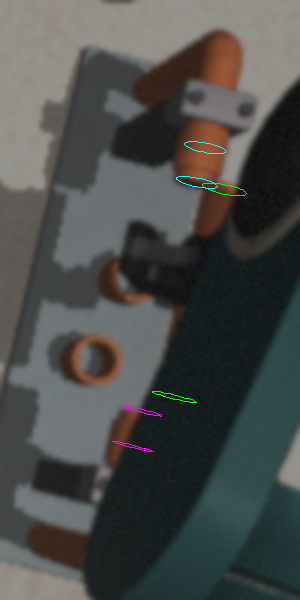

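```bash
python3 -m inch '[[1,0.05,-0.05,0,0,0],[2,0.05,-0.05,0,0,0],[3,0.05,-0.05,0,0,0],[4,0.05,-0.05,0,0,0],[4.6,0.05,-0.05,0,0,0]]';python3 -m inch '[[0,0,0,0,0,0],[0,0,0,0,0,0],[0,0,0,0,0,0],[0,0,0,0,0,0]]'; python3 go.py .570 -.259 .121 -.253; python3 look.py g3
```

```text
time: 8.57
ee_pos: [0.5692, -0.2586, 0.118]
tool_rot: [2.941, 1.569, 2.689]
ft_force: [-0.4, 0.3, -1.0]
grip_width: 0.0205
time: 8.9
ee_pos: [0.57, -0.259, 0.121]
tool_rot: [-0.226, 1.57, -0.479]
ft_force: [0.9, 0.1, -1.1]
grip_width: 0.02
[-0.  0. -0.] [0.    0.001 0.   ] [ 0.57  -0.259  0.121] [-0.47  0.06  1.68 -0.    1.4  -1.79]
[[0.0, 0.25, 0.97], [-0.0, 0.97, -0.25], [-1.0, -0.0, 0.0]]
[ 0.57  -0.259  0.14 ] -0.253
```

View pics/wg3.png

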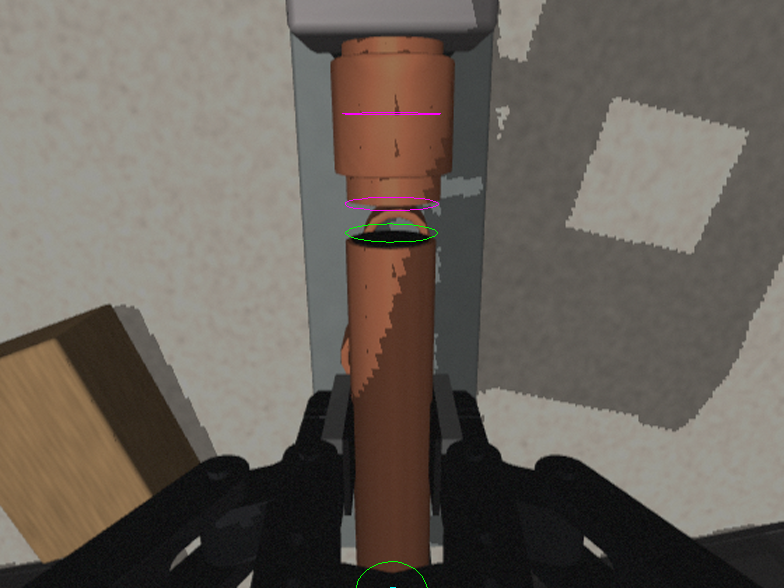

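View pics/sg3.png

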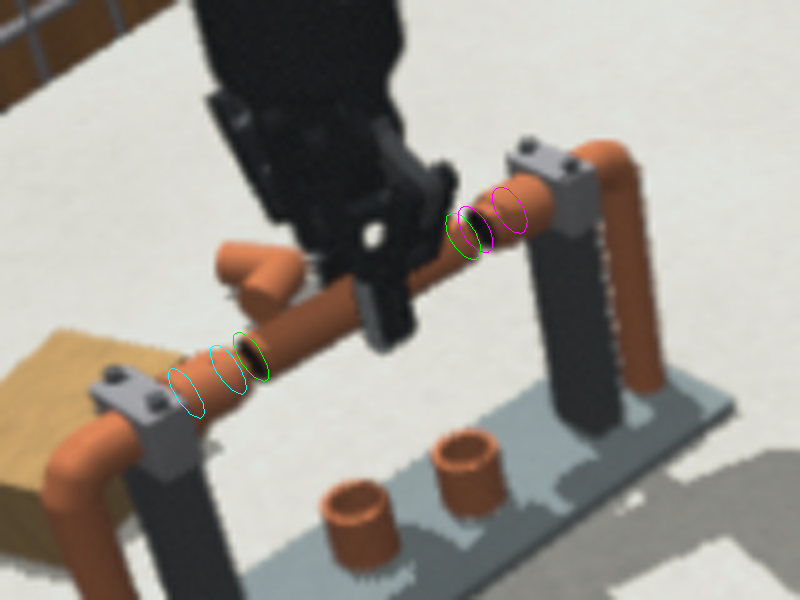

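View pics/tg3.png

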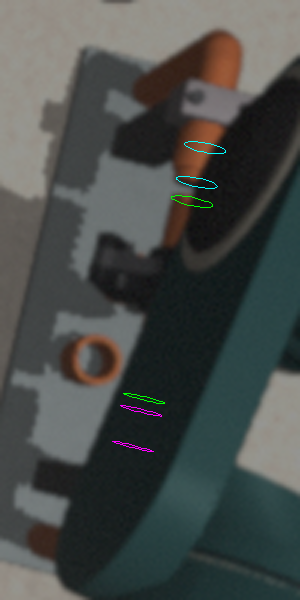

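```bash
python3 - <<'E'
from h import *
q=snapshot("scene")["image"]
a=cv2.resize(q[160:190,115:160],None,fx=12,fy=12,interpolation=cv2.INTER_CUBIC)
b=cv2.resize(q[130:160,165:210],None,fx=12,fy=12,interpolation=cv2.INTER_CUBIC)
cv2.imwrite("pics/z.png",np.vstack([a[:290],b[:300]]))
c=cv2.resize(q[120:200,105:210],None,fx=7,fy=7,interpolation=cv2.INTER_CUBIC);cv2.imwrite("pics/z2.png",c)
E
```

View pics/z2.png

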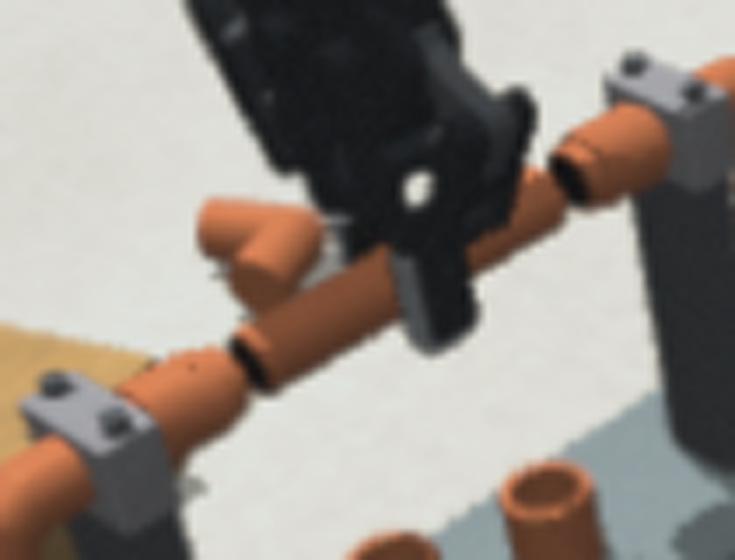

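The tube sits in line with the pipe, with similar gaps at both ends. From the image scale the offset along the pipe is about +0.4 mm in the wrist view and +1 mm in the scene view. I let it settle, then hand in.

```bash
python3 -m inch '[[0,0,0,0,0,0],[0,0,0,0,0,0],[0,0,0,0,0,0],[0,0,0,0,0,0],[0,0,0,0,0,0]]'; python3 go.py .570 -.259 .121 -.253; python3 - <<'E'
from station import *
s=observe();print(abs(s['dq']).max(),s['ft_force'],s['time'])
print(sign_off())
E
```

```text
time: 9.52
ee_pos: [0.5697, -0.2589, 0.1203]
tool_rot: [-0.717, 1.571, -0.969]
ft_force: [-0.3, 0.4, -0.9]
grip_width: 0.0204
[-0.07 -0.01  0.03] [0. 0. 0.] [ 0.5697 -0.2589  0.1203] [-0.47  0.06  1.68 -0.    1.4  -1.79]
[[0.0, 0.25, 0.97], [-0.0, 0.97, -0.25], [-1.0, -0.0, 0.0]]
0.0025262270441049894 [-0.27684654  0.37545024 -0.93395984] 9.5167
the job is handed in; nothing more can be done
None
```

I took the 112 × 22 mm tube (second from the left in the top view) out of the rack. I lifted it straight up, carried it level, and handed in at 9.5 s with the gripper holding it in the gap. `sign_off()` gave no verdict, so these are only my own last checks.

- **Along the pipes:** about +0.4 mm off centre in the wrist picture and +1 mm in the scene picture.
- **Sideways, height and direction:** about 0.6 mm off sideways (wrist picture) and about 1 mm high (scene picture). The tool's yaw matches my estimate of the pipe direction, -0.253 rad, to about 0.001 rad.
- **Contact and stillness:** the force on the tool was about 1 N, with no sign of touching the stand. Joint speeds were 0.0025 rad/s or less, and the grip was closed on the tube at 20 mm.
- **Other tubes:** they were in their places in the wrist picture just after the lift. I didn't check them again, but the arm never went back near the rack.

**Where the checks disagreed:**
- **Scene picture:** it put the stand about 2 mm nearer the robot than the top picture did, which is within the calibration error. I centred on the gaps as seen in the pictures, aiming 2 mm nearer the robot than my first estimate.
- **Wrist picture:** the tube's rim looked about 2 mm off and about 4% narrower than predicted. It looked the same while the tube was still in the rack, so I took it as camera error, not slip.

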